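# Basket onto the drain arm, arm out to the mark

## Task

Hang the wire basket of collets by its bail on the twin hook of the drain arm and let go of it; then take the T-handle and pull the sprung rod out until its pointer is level with the blade of the index clamp. The rod springs back if released, so finish while still holding it there, with the basket hanging freely on the hook. Leave the clamp and everything else on the bench where it is.

Things in the scene. Friction and masses are not known exactly. Their poses are not given: they have to be found in the camera images.
- basket: Wire basket 80 (x) x 120 (y) x 50 mm with five collets fixed in it, 0.28 to 0.56 kg, upright on the bench. Rigid bail: legs at y = +-57 mm, top bar along the basket's y, 10 mm thick, axis 145 mm above the underside, black grip sleeve (13 mm thick, 36 mm long) at its centre. Origin: centre of the underside.
- bail_grip (a point): Centre of the bail's grip sleeve, on the bar's axis, 145 mm above the basket's underside. Axes as the basket.
- drain_arm: Fixed green stand with a drip tray (rim 36 mm high). At its +y end a column 242 mm tall; from it a 36 mm sleeve runs to -y, axis 215 mm up. A 10 mm guide bar runs parallel, 85 mm to +x, same height, on a slim post at y = -172 mm. Origin: on the bench below the crosshead's centre with the rod fully in. The rod pulls out along this body's -y.
- drain_rod: Rod sliding out of the sleeve along the stand's -y, travel 135 mm, with a dark crosshead (x 50, y 90, z 18 mm), twin hook, T-handle and pointer. A spring draws it back: 3 N fully in (its start), plus 0.6 N per 10 mm. Axes as the stand's. Origin: the stand's origin when fully in, travelling with the rod at bench level.
- hook_seat (a point): Bail axis at rest, midway between the hook's two 8 mm prongs, which point to the stand's -x at y = +-35 mm. They dip into a valley here; the upturned tips end 30 mm farther to -x, 21 mm above this point; the crosshead's front is 57 mm to +x. 212 mm above the bench. A hung bail lies along y. Axes as the rod's.
- t_handle (a point): Centre of the T-handle's black bar: 14 mm thick, 64 mm long along the stand's x, on a 12 mm upright at its middle; 260 mm above the bench, 36 mm above the crosshead's top, 98 mm to +x of the hook seat. Pull it along the stand's -y.
- pointer_tip (a point): Tip of the flat steel pointer (3 mm wide) that sticks out from the crosshead to the stand's +x, 215 mm above the bench; same y on the stand as the T-handle's centre.
- index_edge (a point): The length mark: tip of the 3 mm wide blade of the index clamp, a dark block (x 26, y 18, z 30 mm) with a small screw on top, on the guide bar. The blade points to the stand's -x, 3 mm clear of the pointer's path, 215 mm above the bench. Level when pointer and blade have the same y on the stand; 60 to 110 mm of pull.
- parts_bin: Plain blue open plastic bin, 100 x 120 x 60 mm, no handle; empty. Bystander. Origin: centre of its underside.
- oil_bottle: Grey plastic bottle standing up, 56 mm diameter, 140 mm tall. Bystander. Origin: centre of its underside.
- wrench: Steel wrench lying on the bench. Bystander.
- vee_block: Steel V-block, 50 x 60 x 40 mm. Bystander. Origin: centre of its underside.
- wheel: Pale grinding wheel lying flat, 100 mm diameter, 16 mm thick, 32 mm bore. Bystander. Origin: centre of its underside.
- arbor: Small steel arbor standing on its flange, 40 mm diameter, 60 mm tall. Bystander. Origin: centre of its underside.
There are look-alikes about, which are no part of the job. Several things look just like the basket: the one meant starts farthest from the robot's base.

How it is judged:
By the outcome, as a careful person would: the job done as asked, in the order asked, and still so for the second after the job is handed in, while the arm keeps its last pose, push and grip.
It also fails if it takes over 56 s, if anything falls off the work surface, if the arm or the gripper's body presses on something with over 40 N, if the wrist force passes 120 N, or if a joint passes its speed limit or range.

## Robot

A 6-joint arm with a two-finger parallel gripper is mounted at the origin on the work surface. World frame = base frame: x ahead of the robot, y to its left, z up, the work surface at z = 0. Lengths are in m, angles in rad, forces in N, time in s.
With the tool pointing down it reaches from about 0.325 to 0.85 m from the base axis. Payload 15.5 kg.
Tool frame: the origin (TCP) lies on the centre line of the jaws, within the pads' length; the fingertips stand 19 mm ahead of it and the grasp point (between the pads) is the TCP; z points along the fingers, y is the line along which they close (so a half turn about z gives the same grasp; the last joint's range is limited). The gripper opens to 91 mm and grips with 3 to 60 N. Pads are 32 mm wide; open, the fingers measure 118 mm over their backs; the gripper's body (76 mm by 178 mm) begins 60 mm behind the grasp point.
Start: joints at [-1.421, 0.494, 1.345, -0, 1.302, -0.096], TCP at [0.152, -0.606, 0.233] pointing down, gripper open.
Joint ranges: [-2.91, 2.91], [-0.82, 2.16], [0.22, 2.67], [-1.22, 4.37], [0.12, 2.79], [-3.08, 3.08]. Speed limits (rad/s): [1.89, 1.89, 2.57, 3.01, 3.01, 3.01].

## Interface

Orientations are given as [roll, pitch, yaw] about the fixed x, y, z axes, in that order (R = Rz(yaw) Ry(pitch) Rx(roll)).
In Python, from plant import robot, imaging gives the robot as it stands. The module is installed in compiled form; this text tells all that it offers.
- The arm moves only by the tool jog_arm, never from a script. Its argument "increments" is text: rows parted by semicolons, each of 7 numbers parted by spaces: the shift along the tool's x, y, z in mm, then the turn, a rotation vector about the tool's x, y, z in degrees, then the opening, from -1 (shut) to 1 (fully open). In form: x y z wx wy wz jaw; .... A call has 1 to 8 rows; each row is the pose to reach, as a shift and turn from the pose commanded when the call began, along the tool's axes at that moment; what a row does not reach only later rows make up. A row lasts 1/12 s, in which the tool goes at most 41.7 mm and 7.16 degrees, less where a joint would pass 70% of its speed; a pose out of reach is approached as far as the arm can. A call with a gripper value outside its range is refused whole. The fingers move at their own pace and stop on an object; "grip_force" is the grip in N (left out, the last holds). Time passes only in rows, so rows that repeat a pose let the fingers close. It gives the time, the measured TCP pose, the force, the opening and the grip force at its end, in the units of the state.
- robot.read_state(): the state, without advancing time (a new reading comes with each control period).
- imaging.read_camera(name): name is "scene" or "top"; returns the picture (400x640x3 uint8, red, green, blue); there is no depth.
- imaging.camera_params(name): a dict with "vertical_fov" (degrees; the focal length in pixels is half the picture's height over the tangent of half this angle, whatever the lens; pixels are square), "cx", "cy" (the principal point, pixels), "eye" and "orientation" of the camera in the world. Camera axes: x right, y down, z forward; pixel columns grow to the right and rows downward; lengths in m; the calibration is good to about 2 mm. A picture is of the moment at which its call begins. camera_params takes no time and is no camera call.
- robot.finish_job(): hands the job in; it is judged then, once.
The state is a dict: "time_s": time; "q": joint angles; "dq": joint speeds; "tau": joint torques, N m; "ee_pos": TCP position; "orientation": TCP orientation; "wrist_force": force on the tool from outside, world axes, zero at the start; "moment": the same for the moment, N m; "gripper_width": finger opening in m; "gripper_force": force on a finger pad.
Only numpy, scipy, OpenCV 4.12 (cv2) and the standard library are available. Lean on these libraries where they do the work, as an engineer would, in place of code of your own. Each camera call takes 0.05 s, during which the arm holds its last target. There are 200 camera calls.

## Working session

There is one attempt and no reset: what is moved stays moved. The work goes in short steps, Python scripts to look and compute and a tool call to move; the robot and the scene stay as the last step left them, time stands still between calls to the robot, and variables do not carry over. Pictures are saved under pics/ and viewed, at most 10 in all, crops included, and the job is handed in when it is done.

Besides the shell and the picture viewer there is one more tool, called as a command line: name --argument value ..., lists and objects as JSON in quotes. jog_arm: Moves the arm, as the interface text tells. Its arguments: {"type":"object","properties":{"increments":{"type":"string"},"grip_force":{"type":"number"}},"required":["increments"]}

```bash
mkdir -p pics; ls; python3 - <<'E'
from plant import robot, imaging
import cv2
for n in("scene","top"):
    p=imaging.camera_params(n);print(n,p)
    im=imaging.read_camera(n);cv2.imwrite(f"pics/{n}0.png",im[:,:,::-1])
print(robot.read_state())
E
```

```text
pics
scene {'vertical_fov': 53.79406876921244, 'cx': 318.607138336713, 'cy': 201.2623757882747, 'eye': array([ 1.29478757, -0.34878419,  0.97680385]), 'orientation': array([-2.32048795,  0.00414712,  1.23792491])}
top {'vertical_fov': 53.23893235470901, 'cx': 320.9522469516766, 'cy': 198.499519034637, 'eye': array([ 0.24907451, -0.06081763,  1.39904208]), 'orientation': array([-2.97728304,  0.01249007, -1.58468846])}
{'time_s': 0.1, 'q': array([-1.42053506e+00,  4.94100481e-01,  1.34604765e+00, -5.30538836e-06,
        1.30252952e+00, -9.54913480e-02]), 'dq': array([-0.00032029, -0.00105342, -0.00195103, -0.00066042, -0.00342024,
        0.00081027]), 'tau': array([ 4.53487291e-04, -8.80246210e+01, -3.82542479e+01,  7.06303306e-02,
        4.82687680e-02, -2.65047726e-05]), 'ee_pos': array([ 0.15201253, -0.60590186,  0.23241797]), 'orientation': array([-3.14051211e+00, -9.83599974e-05,  2.45753971e-01]), 'wrist_force': array([-0.46558537,  0.66550487, -0.31068188]), 'moment': array([ 0.00991965, -0.02817584, -0.02313631]), 'gripper_force': 0.0, 'gripper_width': 0.09126866054185896}
```

View pics/scene0.png

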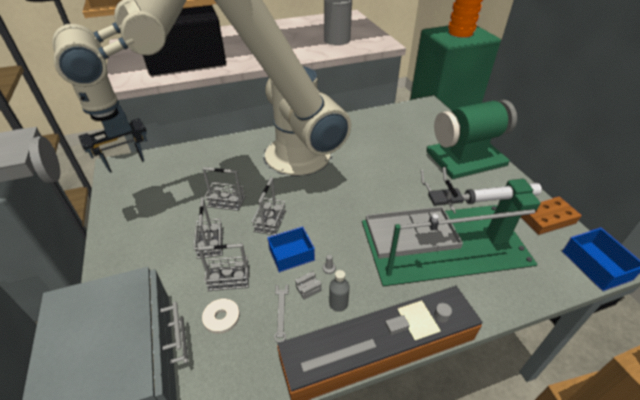

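View pics/top0.png

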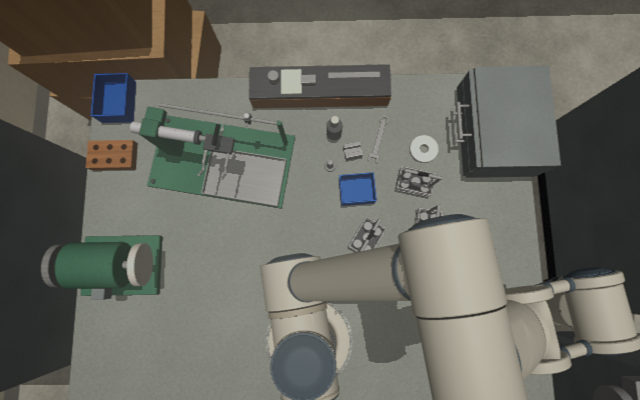

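The scene view shows four look-alike baskets at px (223,188), (208,235), (268,212) and (227,267). The stand is at about (450,225), with its crosshead near (447,197) and the clamp near (434,220). In the top view the (227,267) basket is at about (416,182), and the stand at (220,155). Next I'll compute base distances and make close crops.

```bash
cat > h.py <<'E'
import numpy as np, cv2
from scipy.spatial.transform import Rotation as R
from plant import robot, imaging
class Cam:
    def __init__(s,n):
        p=imaging.camera_params(n); s.n=n; s.f=200/np.tan(np.radians(p["vertical_fov"])/2)
        s.c=np.array([p["cx"],p["cy"]]); s.e=p["eye"]; s.R=R.from_euler("xyz",p["orientation"]).as_matrix()
    def ray(s,px): return s.R@np.r_[(np.array(px)-s.c)/s.f,1]
    def onz(s,px,z): d=s.ray(px); return s.e+d*(z-s.e[2])/d[2]
    def proj(s,P): v=(np.atleast_2d(P)-s.e)@s.R; return s.c+s.f*v[:,:2]/v[:,2:]
    def img(s): return cv2.cvtColor(imaging.read_camera(s.n),cv2.COLOR_RGB2BGR)
def tri(ca,a,cb,b):
    da,db=ca.ray(a),cb.ray(b); A=np.c_[da,-db]; t=np.linalg.lstsq(A,cb.e-ca.e,rcond=None)[0]
    P,Q=ca.e+t[0]*da,cb.e+t[1]*db; return (P+Q)/2,np.linalg.norm(P-Q)
S,T=Cam("scene"),Cam("top")
E
python3 - <<'E'
from h import *
for px in[(223,195),(208,245),(268,220),(227,275)]:
    p=S.onz(px,.02); print(px,p.round(3),np.hypot(*p[:2]).round(3),T.proj(p).round(0))
for px in [(416,182),(367,235),(428,215)]: print("top",T.onz(px,.02).round(3))
a=cv2.imread("pics/top0.png");b=cv2.imread("pics/scene0.png")
def crop(im,x,y,w,h,k): return cv2.resize(im[y:y+h,x:x+w],None,fx=k,fy=k,interpolation=cv2.INTER_CUBIC)
cv2.imwrite("pics/c1.png",np.vstack([crop(a,130,90,200,75*2-25,4),crop(b,360,160,200,125,4)])[:600*2][:1000])
cv2.imwrite("pics/c1.png",np.vstack([crop(a,130,95,200,75,4),crop(b,385,155,200,75,4)]))
cv2.imwrite("pics/c2.png",np.hstack([crop(a,380,160,80,60,5),crop(b,190,230,80,60,5)]))
E
```

```text
(223, 195) [ 0.176 -0.333  0.02 ] 0.377 [[407. 286.]]
(208, 245) [ 0.399 -0.416  0.02 ] 0.576 [[428. 219.]]
(268, 220) [ 0.354 -0.209  0.02 ] 0.411 [[369. 233.]]
(227, 275) [ 0.536 -0.378  0.02 ] 0.656 [[415. 181.]]
top [ 0.531 -0.382  0.02 ]
top [ 0.348 -0.204  0.02 ]
top [ 0.414 -0.417  0.02 ]
```

View pics/c1.png

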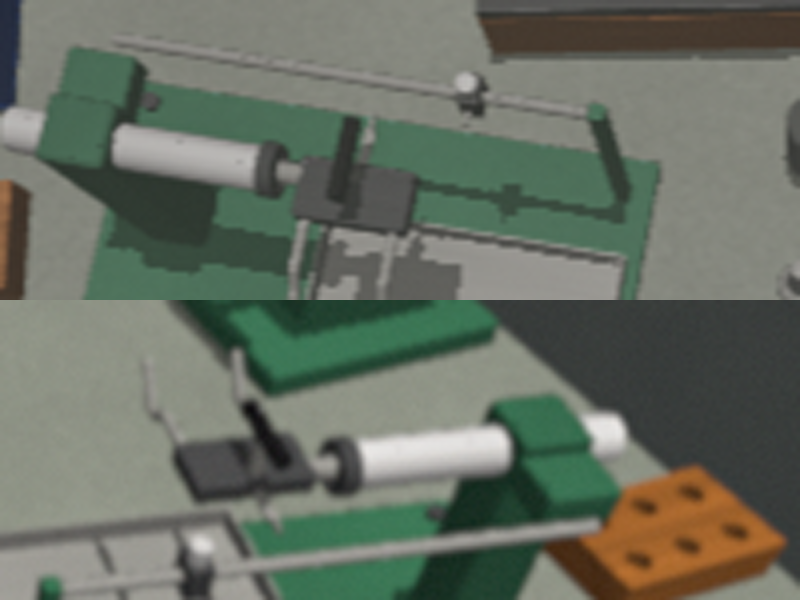

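View pics/c2.png

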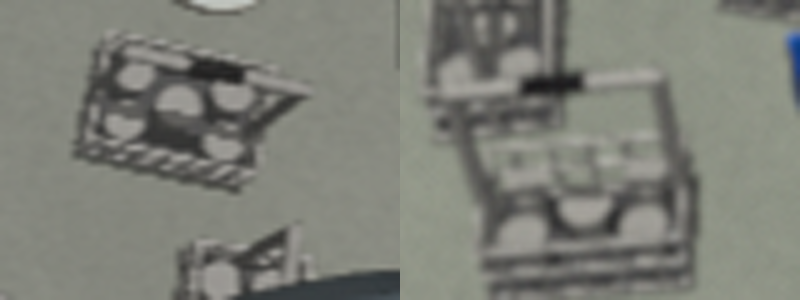

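The target is the basket at scene (227,267) / top (416,182). It's the farthest of the four (0.656 m, against 0.377, 0.576 and 0.411). The crop shows its black sleeve at about top (423.6,174) and scene (220.4,247). On the stand, the T-handle bar, pointer and clamp are all visible. Next I'll measure them.

```bash
python3 - <<'E'
from h import *
a=cv2.imread("pics/top0.png");b=cv2.imread("pics/scene0.png")
def dark(im,x,y,w,h,th):
    g=im[y:y+h,x:x+w].max(2); m=(g<th).astype(np.uint8)
    n,l,st,c=cv2.connectedComponentsWithStats(m,connectivity=8)
    i=1+np.argmax(st[1:,4]); ys,xs=np.nonzero(l==i); wt=th-g[ys,xs].astype(float)
    pts=np.c_[xs,ys]+[x,y]; (cx,cy),(ww,hh),an=cv2.minAreaRect(pts.astype(np.float32))
    return np.average(pts,axis=0,weights=wt),st[i,4],(round(ww),round(hh),round(an))
C=lambda u,v,x0,y0,k:(u/k+x0-.5+.5/k,v/k+y0-.5+.5/k)
ct=lambda u,v:C(u,v,130,95,4); cs=lambda u,v:C(u,v-300,385,155,4)
st,n1,r1=dark(a,412,168,24,12,50); ss,n2,r2=dark(b,212,241,20,12,50)
print("sleeve",st,n1,r1,ss,n2,r2,tri(T,st,S,ss), T.onz(st,.145),S.onz(ss,.145))
# bail ends in top crop
e=[T.onz(C(u,v,380,160,5),.145) for u,v in((118,45),(300,92))]; d=e[1]-e[0]; print("bail dir deg",np.degrees(np.arctan2(d[1],d[0])),np.linalg.norm(d))
ht,n1,r1=dark(a,208,120,16,30,42); hs,n2,r2=dark(b,440,176,22,28,42)
print("handle",ht,n1,r1,hs,n2,r2,tri(T,ht,S,hs),T.onz(ht,.26),S.onz(hs,.26))
print("handle manual",tri(T,ct(345,160),S,cs(266,433)))
g=[T.onz(ct(u,v),.215) for u,v in((120,40),(590,108))];d=g[1]-g[0];print("guide bar -y dir",np.degrees(np.arctan2(d[1],d[0])),g)
g=[S.onz(cs(u,v),.215) for u,v in((70,584),(590,524))];d=g[0]-g[1];print("scene guide -y dir",np.degrees(np.arctan2(d[1],d[0])),g)
y=d/np.linalg.norm(d)
for n,P in dict(pt=T.onz(ct(370,120),.215),ps=S.onz(cs(278,523),.215),hd=T.onz(ht,.26),hs=S.onz(hs,.26),clampT=T.onz(ct(470,95),.22),clampS=S.onz(cs(200,570),.22),
 chT1=T.onz(ct(297,212),.224),chT2=T.onz(ct(412,232),.224),chS1=S.onz(cs(178,457),.224),chS2=S.onz(cs(300,435),.224)).items(): print(n,P.round(4))
print("tips tri: scene at z=.233",[S.onz(cs(*p),.233).round(4) for p in((148,358),(237,350))])
print("top base of prongs z=.212",[T.onz(ct(*p),.212).round(4) for p in((303,222),(402,237))])
def crop(im,x,y,w,h,k): return cv2.resize(im[y:y+h,x:x+w],None,fx=k,fy=k,interpolation=cv2.INTER_CUBIC)
cv2.imwrite("pics/c3.png",np.hstack([crop(a,190,115,66,75,6),crop(b,410,160,66,75,6)]))
E
```

```text
sleeve [422.668 174.088] 29 (3, 9, 90) [219.78171091 246.51327434] 26 (3, 10, 90) (array([ 0.53150808, -0.37658874,  0.14388092]), np.float64(0.0017455437644703184)) [ 0.53137606 -0.37542401  0.145     ] [ 0.53221441 -0.37739637  0.145     ]
bail dir deg -105.96855786079496 0.11933677574991823Traceback (most recent call last):
  File "<stdin>", line 15, in <module>
  File "<stdin>", line 6, in dark
    return _wrapfunc(a, 'argmax', axis=axis, out=out, **kwds)
    return bound(*args, **kwds)
ValueError: attempt to get argmax of an empty sequence
```

```bash
cat > m.py <<'E'
from h import *
a=cv2.imread("pics/top0.png");b=cv2.imread("pics/scene0.png")
C=lambda u,v,x0,y0,k:(u/k+x0-.5+.5/k,v/k+y0-.5+.5/k)
ct=lambda u,v:C(u,v,130,95,4); cs=lambda u,v:C(u,v-300,385,155,4)
print("handle manual",tri(T,ct(345,160),S,cs(266,433)),T.onz(ct(345,160),.26),S.onz(cs(266,433),.26))
h=[T.onz(ct(u,v),.26) for u,v in((339,197),(352,120))];d=h[1]-h[0];print("handle +x dir",np.degrees(np.arctan2(d[1],d[0])))
g=[T.onz(ct(u,v),.215) for u,v in((120,40),(590,108))];d=g[1]-g[0];print("guide bar -y dir",np.degrees(np.arctan2(d[1],d[0])),g)
g=[S.onz(cs(u,v),.215) for u,v in((70,584),(590,524))];d=g[0]-g[1];print("scene guide -y dir",np.degrees(np.arctan2(d[1],d[0])),g)
for n,P in dict(pt=T.onz(ct(370,120),.215),ps=S.onz(cs(278,523),.215),clampT=T.onz(ct(470,95),.22),clampS=S.onz(cs(200,570),.22),
 chT1=T.onz(ct(297,212),.224),chT2=T.onz(ct(412,232),.224),chS1=S.onz(cs(178,457),.224),chS2=S.onz(cs(300,435),.224)).items(): print(n,P.round(4))
print("scene tips z=.233",[S.onz(cs(*p),.233).round(4) for p in((148,358),(237,350))])
print("top base of prongs z=.212",[T.onz(ct(*p),.212).round(4) for p in((303,222),(402,237))])
def crop(im,x,y,w,h,k): return cv2.resize(im[y:y+h,x:x+w],None,fx=k,fy=k,interpolation=cv2.INTER_CUBIC)
cv2.imwrite("pics/c3.png",np.hstack([crop(a,190,115,66,75,6),crop(b,410,160,66,75,6)]))
E
python3 m.py
```

```text
handle manual (array([0.63643582, 0.2620452 , 0.2604588 ]), np.float64(0.001425036718574656)) [0.63622879 0.26149756 0.26      ] [0.63604541 0.26326487 0.26      ]
handle +x dir -7.6143983679041085
guide bar -y dir -99.63352864477461 [array([0.75310076, 0.45471162, 0.215     ]), array([0.69021731, 0.08424093, 0.215     ])]
scene guide -y dir -100.47265954909581 [array([0.68357499, 0.09388952, 0.215     ]), array([0.7509838 , 0.45856602, 0.215     ])]
pt [0.6836 0.2557 0.215 ]
ps [0.6792 0.2567 0.215 ]
clampT [0.7007 0.177  0.22  ]
clampS [0.7047 0.1786 0.22  ]
chT1 [0.6077 0.3073 0.224 ]
chT2 [0.5903 0.2187 0.224 ]
chS1 [0.6047 0.2203 0.224 ]
chS2 [0.613 0.316 0.224]
scene tips z=.233 [array([0.507 , 0.2505, 0.233 ]), array([0.5208, 0.3193, 0.233 ])]
top base of prongs z=.212 [array([0.6032, 0.3062, 0.212 ]), array([0.5899, 0.2292, 0.212 ])]
```

View pics/c3.png

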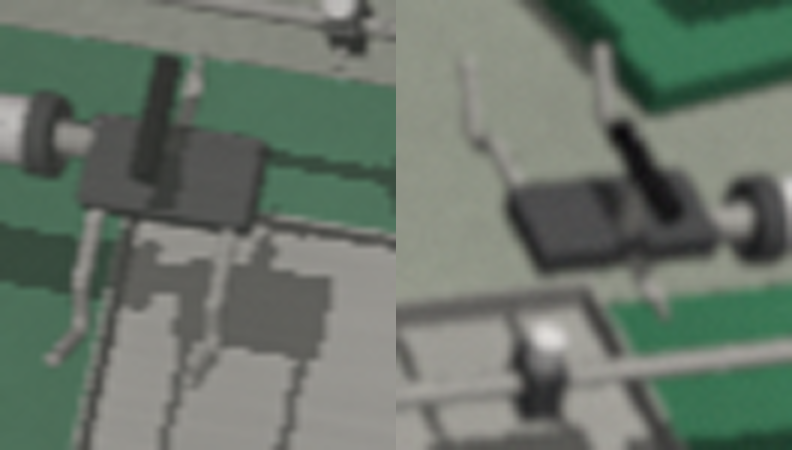

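c3 shows the prong tips at top px (198,175) and (222.5,178), and scene px (422,170) and (444.5,167.5). The valleys are near the bends.

```bash
python3 - <<'E'
from h import *
C=lambda u,v,x0,y0,k:(u/k+x0-.5+.5/k,v/k+y0-.5+.5/k)
t=lambda u,v:C(u,v,190,115,6); s=lambda u,v:C(u-396,v,410,160,6)
ps=-10.*np.pi/180; X=np.array([np.cos(ps),np.sin(ps)]);Y=np.array([-X[1],X[0]])
def show(n,P): print(n,P.round(4),"stand xy",(P[:2]@X).round(4),(P[:2]@Y).round(4))
for n,a,b,z in(("tip+",(50,358),(600,48),.233),("tip-",(195,382),(467,62),.233),("bend+",(80,328),(603,115),.208),("bend-",(210,343),(478,138),.208),
  ("handleA",(170,57),(618,128),.26),("handleB",(145,180),(675,218),.26),("ptr",(200,62),(662,312),.215),("root+",(94,213),None,.212),("root-",(228,235),None,.212)):
    if b: P,e=tri(T,t(*a),S,s(*b)); show(n+f" err{e:.4f}",P); show("   S",S.onz(s(*b),z))
    show("   T",T.onz(t(*a),z))
for n,z,pts in(("chT",.224,[(88,113),(265,147),(248,228),(80,200)]),): show("ch corners mean T",np.mean([T.onz(t(*p),z) for p in pts],0))
show("ch mean S",np.mean([S.onz(s(*p),.224) for p in[(512,200),(688,172),(718,235),(545,258)]],0))
# clamp: white screw (345,5) is cut; scene clamp
show("clampS screw",S.onz(s(545,335),.236)); show("clampS base",S.onz(s(540,410),.2))
E
```

```text
tip+ err0.0020 [0.522  0.3188 0.2326] stand xy 0.4587 0.4046
   S [0.5224 0.3172 0.233 ] stand xy 0.4594 0.4031
   T [0.5223 0.3196 0.233 ] stand xy 0.4589 0.4055
tip- err0.0018 [0.5094 0.2475 0.2323] stand xy 0.4587 0.3322
   S [0.5102 0.2479 0.233 ] stand xy 0.4594 0.3328
   T [0.5088 0.2465 0.233 ] stand xy 0.4583 0.3311
bend+ err0.0012 [0.5437 0.3127 0.207 ] stand xy 0.4811 0.4023
   S [0.5447 0.3111 0.208 ] stand xy 0.4824 0.401
   T [0.5437 0.3129 0.208 ] stand xy 0.4811 0.4026
bend- err0.0015 [0.5354 0.2463 0.2037] stand xy 0.4845 0.3356
   S [0.5396 0.2422 0.208 ] stand xy 0.4893 0.3322
   T [0.5347 0.2459 0.208 ] stand xy 0.4839 0.335
handleA err0.0136 [0.6491 0.2374 0.3047] stand xy 0.598 0.3465
   S [0.606  0.2679 0.26  ] stand xy 0.5503 0.3691
   T [0.669  0.2563 0.26  ] stand xy 0.6144 0.3686
handleB err0.0171 [0.6253 0.2892 0.2107] stand xy 0.5656 0.3934
   S [0.6691 0.2574 0.26  ] stand xy 0.6142 0.3697
   T [0.6055 0.2669 0.26  ] stand xy 0.55 0.368
ptr err0.0004 [0.6828 0.2534 0.2147] stand xy 0.6284 0.3682
   S [0.6831 0.2534 0.215 ] stand xy 0.6287 0.3682
   T [0.6826 0.2532 0.215 ] stand xy 0.6283 0.3679
   T [0.6034 0.3066 0.212 ] stand xy 0.541 0.4067
   T [0.5905 0.2371 0.212 ] stand xy 0.5403 0.336
ch corners mean T [0.6209 0.2645 0.224 ] stand xy 0.5655 0.3683
ch mean S [0.627  0.2625 0.224 ] stand xy 0.5719 0.3673
clampS screw [0.6954 0.18   0.236 ] stand xy 0.6536 0.298
clampS base [0.7071 0.1784 0.2   ] stand xy 0.6654 0.2985
```

Measured poses:
- **Bail grip:** (0.532, -0.3765, 0.145), bar direction 74°
- **Stand yaw:** -10°
- **Hook seat:** (0.5426, 0.2786, 0.212)
- **Handle:** (0.638, 0.262, 0.26)

Moving above the bail now.

jog_arm --increments "424 -130 -30 0 0 -60 0.1; 424 -130 -30 0 0 -60 0.1; 424 -130 -30 0 0 -60 0.1; 424 -130 -30 0 0 -60 0.1; 424 -130 -30 0 0 -60 0.1; 424 -130 -30 0 0 -60 0.1; 424 -130 -30 0 0 -60 0.1; 424 -130 -30 0 0 -60 0.1" --grip_force 30

```text
time_s: 0.77
ee_pos: [0.4382, -0.4328, 0.2554]
orientation: [-3.141, -0.0, 1.252]
wrist_force: [0.5, -0.7, -1.2]
gripper_width: 0.0502
gripper_force: 0.0
```

```bash
cat > go.py <<'E'
import sys
from h import *
s=robot.read_state(); x=list(map(float,sys.argv[1:5]))
Rc=R.from_euler("xyz",s["orientation"]); Rt=R.from_euler("xyz",[np.pi,0,np.radians(x[3])])
print("shift mm",(1000*Rc.inv().apply(np.array(x[:3])-s["ee_pos"])).round(1),"turn deg",np.degrees((Rc.inv()*Rt).as_rotvec()).round(2))
print("t",s["time_s"],"pos",s["ee_pos"].round(4),"rpy",np.degrees(s["orientation"]).round(1),"F",s["wrist_force"].round(1),"w",round(s["gripper_width"],4),"gf",round(s["gripper_force"],1),"q",s["q"].round(2))
E
python3 go.py .532 -.3765 .26 74
```

```text
shift mm [82.8 71.4 -4.6] turn deg [-0.02 -0.01 -2.27]
t 0.7667 pos [ 0.4382 -0.4328  0.2554] rpy [-180.    -0.    71.7] F [ 0.5 -0.7 -1.2] w 0.0502 gf 0.0 q [-0.88  0.46  1.34 -0.    1.34 -0.56]
```

jog_arm --increments "78 67 -4 0 0 -2 0.1; 78 67 -4 0 0 -2 0.1; 78 67 -4 0 0 -2 0.1; 78 67 -4 0 0 -2 0.1; 78 67 -4 0 0 -2 0.1"

```text
time_s: 1.18
ee_pos: [0.5258, -0.3809, 0.2589]
orientation: [-3.141, -0.0, 1.283]
wrist_force: [-0.7, 0.7, 0.1]
gripper_width: 0.0502
gripper_force: 0.0
```

```bash
python3 go.py .532 -.3765 .154 74; python3 -c "
from h import *
a=T.img();b=S.img()
cv2.imwrite('pics/s1.png',cv2.resize(b[160:320,150:310],None,fx=3.5,fy=3.5,interpolation=2))"
```

```text
shift mm [  6.    4.8 104.9] turn deg [-0.04 -0.01 -0.5 ]
t 1.1833 pos [ 0.5258 -0.3809  0.2589] rpy [-180.    -0.    73.5] F [-0.7  0.7  0.1] w 0.0502 gf 0.0 q [-0.72  0.51  1.25 -0.    1.39 -0.43]
```

View pics/s1.png

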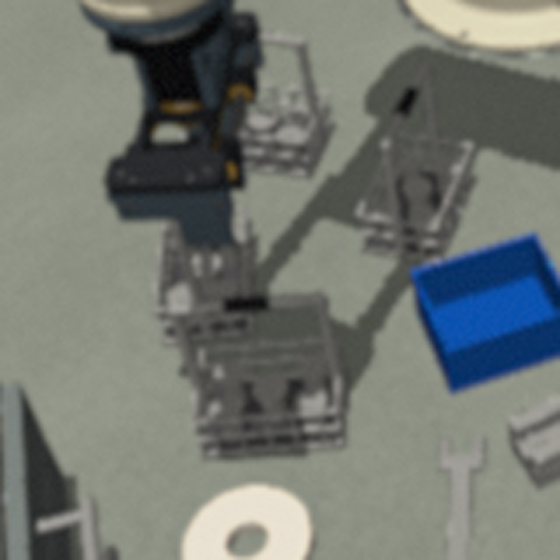

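The picture shows the gripper above the sleeve (crop px 245,303), with the closing line across the bail. Descending.

jog_arm --increments "6 5 20 0 0 -0.5 0.1; 6 5 40 0 0 -0.5 0.1; 6 5 60 0 0 -0.5 0.1; 6 5 75 0 0 -0.5 0.1; 6 5 90 0 0 -0.5 0.1; 6 5 105 0 0 -0.5 0.1; 6 5 105 0 0 -0.5 0.1"

```text
time_s: 1.87
ee_pos: [0.5293, -0.3774, 0.1516]
orientation: [-3.137, -0.002, 1.288]
wrist_force: [-1.5, 0.2, 0.2]
gripper_width: 0.0499
gripper_force: 0.0
```

```bash
python3 go.py .532 -.3765 .154 74
```

```text
shift mm [ 1.6  2.3 -2.4] turn deg [-0.24 -0.1  -0.22]
t 1.8667 pos [ 0.5293 -0.3774  0.1516] rpy [-1.798e+02 -1.000e-01  7.380e+01] F [-1.5  0.2  0.2] w 0.0499 gf 0.0 q [-0.71  0.61  1.37 -0.    1.17 -0.43]
```

Close, then lift gently.

jog_arm --increments "1 2 -2 0 0 0 0.1; 1 2 -2 0 0 0 -1; 1 2 -2 0 0 0 -1; 1 2 -2 0 0 0 -1; 1 2 -2 0 0 0 -1; 1 2 -2 0 0 0 -1; 1 2 -2 0 0 0 -1; 1 2 -2 0 0 0 -1" --grip_force 40

```text
time_s: 2.53
ee_pos: [0.5338, -0.377, 0.1565]
orientation: [-3.141, -0.0, 1.289]
wrist_force: [-1.4, -0.4, 2.2]
gripper_width: 0.0122
gripper_force: 39.9
```

```bash
python3 go.py .532 -.3765 .26 74
```

```text
shift mm [  -0.    -1.9 -103.5] turn deg [-0.01 -0.   -0.12]
t 2.5333 pos [ 0.5338 -0.377   0.1565] rpy [-180.    -0.    73.9] F [-1.4 -0.4  2.2] w 0.0122 gf 39.9 q [-0.71  0.61  1.36 -0.    1.18 -0.42]
```

jog_arm --increments "0 0 -8 0 0 0 -1; 0 0 -20 0 0 0 -1; 0 0 -38 0 0 0 -1; 0 0 -56 0 0 0 -1; 0 0 -74 0 0 0 -1; 0 0 -92 0 0 0 -1; 0 0 -108 0 0 0 -1; 0 0 -118 0 0 0 -1"

```text
time_s: 3.2
ee_pos: [0.5343, -0.3773, 0.2774]
orientation: [3.139, 0.001, 1.289]
wrist_force: [0.4, 0.1, -3.2]
gripper_width: 0.012
gripper_force: 39.9
```

```bash
python3 go.py .444 .296 .275 80
```

```text
shift mm [ 621.8 -273.7    1. ] turn deg [ 0.14  0.07 -6.12]
t 3.2 pos [ 0.5343 -0.3773  0.2774] rpy [1.799e+02 1.000e-01 7.390e+01] F [ 0.4  0.1 -3.2] w 0.012 gf 39.9 q [-0.71  0.5   1.21  0.    1.43 -0.42]
```

jog_arm --increments "10 -4 0 0 0 0 -1; 28 -12 0 0 0 -1 -1; 52 -23 0 0 0 -1 -1; 80 -35 0 0 0 -1 -1; 108 -48 0 0 0 -2 -1; 136 -60 0 0 0 -2 -1; 164 -72 0 0 0 -2 -1; 192 -85 0 0 0 -2 -1"

```text
time_s: 3.87
ee_pos: [0.5044, -0.1668, 0.2737]
orientation: [-3.14, -0.0, 1.324]
wrist_force: [0.2, 0.6, -2.7]
gripper_width: 0.0116
gripper_force: 39.9
```

jog_arm --increments "26 -13 0 0 0 -1 -1; 52 -26 0 0 0 -1 -1; 78 -38 0 0 0 -1 -1; 104 -50 0 0 0 -2 -1; 130 -62 0 0 0 -2 -1; 156 -74 0 0 0 -2 -1; 182 -86 0 0 0 -2 -1; 208 -98 0 0 0 -2 -1"

```text
time_s: 4.53
ee_pos: [0.4597, 0.0584, 0.2738]
orientation: [-3.14, 0.0, 1.359]
wrist_force: [-0.3, -0.3, -3.3]
gripper_width: 0.012
gripper_force: 39.9
```

```bash
python3 go.py .444 .296 .275 80
```

```text
shift mm [229.  -65.2  -1.1] turn deg [-0.06  0.   -2.12]
t 4.5333 pos [0.4597 0.0584 0.2738] rpy [-179.9    0.    77.9] F [-0.3 -0.3 -3.3] w 0.012 gf 39.9 q [-0.    0.22  1.66  0.    1.26  0.21]
```

jog_arm --increments "28 -8 0 0 0 -0.5 -1; 58 -16 0 0 0 -1 -1; 90 -25 0 0 0 -1 -1; 122 -34 0 0 0 -1.5 -1; 154 -43 0 0 0 -2 -1; 186 -52 0 0 0 -2 -1; 212 -60 0 0 0 -2 -1; 227 -64 0 0 0 -2 -1"

```text
time_s: 5.2
ee_pos: [0.4446, 0.2948, 0.2737]
orientation: [-3.14, -0.0, 1.396]
wrist_force: [0.0, -0.6, -4.0]
gripper_width: 0.012
gripper_force: 39.9
```

jog_arm --increments "0 0 0 0 0 0 -1; 0 0 0 0 0 0 -1; 0 0 0 0 0 0 -1; 0 0 0 0 0 0 -1"

```text
time_s: 5.53
ee_pos: [0.446, 0.2912, 0.2742]
orientation: [-3.141, 0.001, 1.393]
wrist_force: [0.1, -0.2, -3.3]
gripper_width: 0.012
gripper_force: 39.9
```

```bash
python3 go.py .5426 .2786 .268 80;  python3 -c "
from h import *
a=T.img();b=S.img()
cv2.imwrite('pics/s2.png',np.hstack([cv2.resize(i,None,fx=4,fy=4,interpolation=2) for i in (a[105:235,160:260],b[125:255,380:480])]))"
```

```text
shift mm [ 4.7 97.3  6.2] turn deg [-0.02  0.03 -0.16]
t 5.5333 pos [0.446  0.2912 0.2742] rpy [-180.     0.    79.8] F [ 0.1 -0.2 -3.3] w 0.012 gf 39.9 q [ 0.47  0.32  1.51 -0.    1.31  0.64]
```

View pics/s2.png

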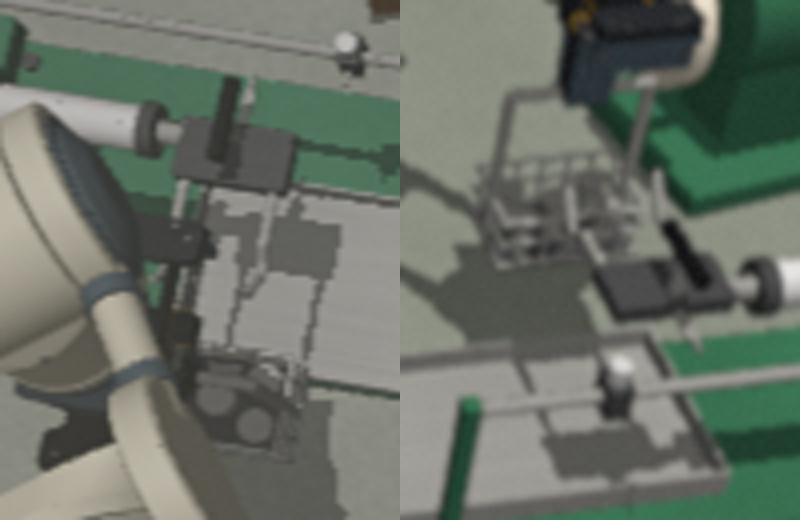

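Top crop: the basket is at (245,410), clear of the hook's tips and aligned with it. Scene crop: the bail is level and above the tips. Moving in over the seat.

jog_arm --increments "1 12 0 0 0 0 -1; 2 28 0 0 0 0 -1; 3 44 0 0 0 0 -1; 4 60 0 0 0 0 -1; 4 75 0 0 0 0 -1; 4 87 0 0 0 0 -1; 4 95 0 0 0 0 -1; 4 97 0 0 0 0 -1"

```text
time_s: 6.3
ee_pos: [0.5439, 0.2783, 0.2742]
orientation: [3.141, 0.0, 1.393]
wrist_force: [-0.3, 0.2, -4.7]
gripper_width: 0.0123
gripper_force: 39.9
```

jog_arm --increments "0 0 8 0 0 0 -1; 0 0 20 0 0 0 -1; 0 0 28 0 0 0 -1; 0 0 34 0 0 0 -1; 0 0 34 0 0 0 -1; 0 0 34 0 0 0 -1"

```text
time_s: 6.8
ee_pos: [0.5422, 0.279, 0.2403]
orientation: [-3.141, 0.0, 1.394]
wrist_force: [-0.2, -0.2, -4.1]
gripper_width: 0.0121
gripper_force: 39.9
```

```bash
python3 go.py .5426 .2786 .2235 80;  python3 -c "
from h import *
a=T.img();b=S.img()
cv2.imwrite('pics/s3.png',np.hstack([cv2.resize(i,None,fx=4,fy=4,interpolation=2) for i in (a[105:235,160:260],b[125:255,380:480])]))"
```

```text
shift mm [-0.3  0.5 16.8] turn deg [-0.03  0.02 -0.1 ]
t 6.8 pos [0.5422 0.279  0.2403] rpy [-180.     0.    79.9] F [-0.2 -0.2 -4.1] w 0.0121 gf 39.9 q [0.38 0.47 1.37 0.   1.3  0.55]
```

View pics/s3.png

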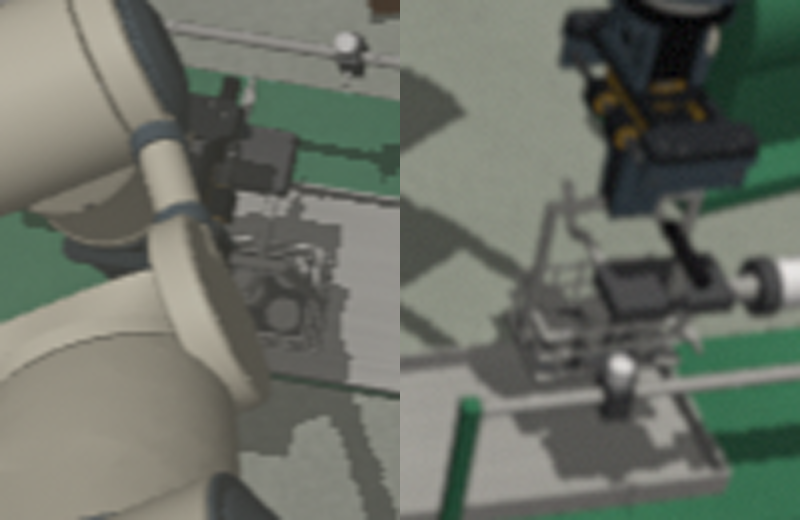

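The picture shows the bail's left leg outside the prong (tip at scene crop 570,185), with the bail over the valley. Lowering slowly.

jog_arm --increments "0 0 5 0 0 0 -1; 0 0 10 0 0 0 -1; 0 0 13 0 0 0 -1; 0 0 15 0 0 0 -1; 0 0 15 0 0 0 -1; 0 0 15 0 0 0 -1"

```text
time_s: 7.4
ee_pos: [0.5425, 0.2789, 0.2253]
orientation: [-3.141, 0.0, 1.394]
wrist_force: [0.4, -0.2, -2.9]
gripper_width: 0.0121
gripper_force: 39.9
```

jog_arm --increments "0 0 1 0 0 0 -1; 0 0 2 0 0 0 -1; 0 0 2 0 0 0 -1; 0 0 2 0 0 0 -1"

```text
time_s: 7.73
ee_pos: [0.5426, 0.2789, 0.2235]
orientation: [3.142, -0.0, 1.394]
wrist_force: [-0.9, 0.1, -3.1]
gripper_width: 0.0121
gripper_force: 39.9
```

jog_arm --increments "0 0 1 0 0 0 -1; 0 0 2 0 0 0 -1; 0 0 2 0 0 0 -1; 0 0 2 0 0 0 -1"

```text
time_s: 8.07
ee_pos: [0.5427, 0.279, 0.2228]
orientation: [3.14, -0.001, 1.394]
wrist_force: [-4.7, -2.1, 13.6]
gripper_width: 0.012
gripper_force: 39.9
```

jog_arm --increments "0 0 1 0 0 0 -1; 0 0 1 0 0 0 -1; 0 0 1 0 0 0 -1"

```text
time_s: 8.32
ee_pos: [0.5427, 0.2791, 0.2225]
orientation: [3.14, -0.001, 1.394]
wrist_force: [-8.3, -3.7, 23.5]
gripper_width: 0.0121
gripper_force: 39.9
```

It's seated. Backing off 2 mm and opening partway.

jog_arm --increments "0 0 -2 0 0 0 -1; 0 0 -2.5 0 0 0 -1; 0 0 -2.5 0 0 0 -0.7; 0 0 -2.5 0 0 0 -0.5; 0 0 -2.5 0 0 0 -0.3; 0 0 -2.5 0 0 0 -0.2; 0 0 -2.5 0 0 0 -0.2; 0 0 -2.5 0 0 0 -0.2"

```text
time_s: 8.98
ee_pos: [0.5426, 0.2789, 0.2229]
orientation: [-3.142, -0.0, 1.394]
wrist_force: [-0.5, -1.0, -0.4]
gripper_width: 0.0366
gripper_force: 0.0
```

```bash
python3 go.py .5426 .2786 .2235 80;  python3 -c "
from h import *
a=T.img();b=S.img()
cv2.imwrite('pics/s4.png',np.hstack([cv2.resize(i,None,fx=4,fy=4,interpolation=2) for i in (a[105:235,160:260],b[125:255,380:480])]))"
```

```text
shift mm [-0.3  0.1 -0.6] turn deg [-0.   -0.   -0.12]
t 8.9833 pos [0.5426 0.2789 0.2229] rpy [-180.    -0.    79.9] F [-0.5 -1.  -0.4] w 0.0366 gf 0.0 q [0.38 0.48 1.4  0.   1.26 0.55]
```

View pics/s4.png

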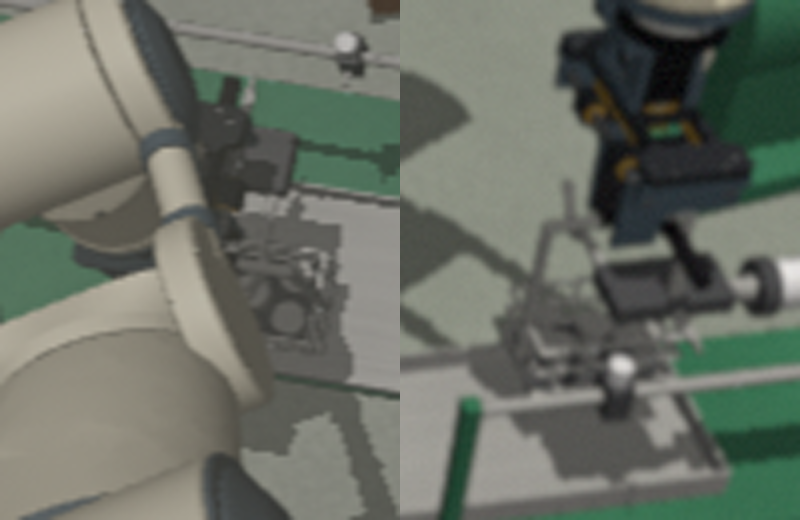

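The basket now hangs with its bail between the open fingers. Retracting straight up, slowly at first.

jog_arm --increments "0 0 -6 0 0 0 -0.2; 0 0 -14 0 0 0 -0.2; 0 0 -26 0 0 0 -0.2; 0 0 -42 0 0 0 -0.2; 0 0 -62 0 0 0 -0.2; 0 0 -84 0 0 0 -0.2; 0 0 -106 0 0 0 -0.2; 0 0 -120 0 0 0 -0.2"

```text
time_s: 9.75
ee_pos: [0.5429, 0.2791, 0.3463]
orientation: [3.139, -0.002, 1.394]
wrist_force: [-0.4, 0.5, 1.2]
gripper_width: 0.0365
gripper_force: 0.0
```

```bash
python3 go.py .638 .262 .345 -10
```

```text
shift mm [-0.1 96.6  1.5] turn deg [ 5.000e-02 -1.900e-01  8.988e+01]
t 9.75 pos [0.5429 0.2791 0.3463] rpy [ 1.798e+02 -1.000e-01  7.990e+01] F [-0.4  0.5  1.2] w 0.0365 gf 0.0 q [ 0.38  0.39  1.21 -0.    1.54  0.55]
```

jog_arm --increments "0 12 0 0 0 7 0.1; 0 24 0 0 0 14 0.1; 0 36 0 0 0 21 0.1; 0 48 0 0 0 28 0.1; 0 60 0 0 0 35 0.1; 0 72 0 0 0 42 0.1; 0 84 0 0 0 49 0.1; 0 96 0 0 0 56 0.1"

```text
time_s: 10.42
ee_pos: [0.6376, 0.2619, 0.3439]
orientation: [3.141, -0.001, 0.411]
wrist_force: [0.1, -0.6, 0.1]
gripper_width: 0.0502
gripper_force: 0.0
```

jog_arm --increments "0 0 0 0 0 7 0.1; 0 0 0 0 0 14 0.1; 0 0 0 0 0 21 0.1; 0 0 0 0 0 28 0.1; 0 0 0 0 0 34 0.1; 0 0 0 0 0 34 0.1; 0 0 0 0 0 34 0.1"

```text
time_s: 11.0
ee_pos: [0.637, 0.2621, 0.3436]
orientation: [-3.141, -0.001, -0.173]
wrist_force: [-0.5, -0.7, -0.5]
gripper_width: 0.0501
gripper_force: 0.0
```

```bash
python3 go.py .638 .262 .260 -10;  python3 -c "
from h import *
a=T.img();b=S.img()
cv2.imwrite('pics/a5.png',a);cv2.imwrite('pics/b5.png',b)"
```

```text
shift mm [ 0.9 -0.1 83.6] turn deg [-0.02 -0.03  0.08]
t 11.0 pos [0.637  0.2621 0.3436] rpy [-180.    -0.    -9.9] F [-0.5 -0.7 -0.5] w 0.0501 gf 0.0 q [0.3  0.52 1.   0.   1.62 2.05]
```

jog_arm --increments "1 0 15 0 0 0 0.1; 1 0 32 0 0 0 0.1; 1 0 48 0 0 0 0.1; 1 0 62 0 0 0 0.1; 1 0 74 0 0 0 0.1; 1 0 82 0 0 0 0.1; 1 0 83 0 0 0 0.1; 1 0 83 0 0 0 0.1"

```text
time_s: 11.77
ee_pos: [0.638, 0.2618, 0.2599]
orientation: [3.141, 0.0, -0.176]
wrist_force: [0.4, -0.4, 0.6]
gripper_width: 0.0499
gripper_force: 0.0
```

jog_arm --increments "0 0 0 0 0 0 -1; 0 0 0 0 0 0 -1; 0 0 0 0 0 0 -1; 0 0 0 0 0 0 -1; 0 0 0 0 0 0 -1; 0 0 0 0 0 0 -1; 0 0 0 0 0 0 -1" --grip_force 45

```text
time_s: 12.35
ee_pos: [0.6379, 0.2607, 0.2601]
orientation: [3.14, 0.0, -0.177]
wrist_force: [-2.9, -9.1, 3.6]
gripper_width: 0.0131
gripper_force: 45.0
```

```bash
python3 go.py .638 .262 .260 -10
cat > lv.py <<'E'
from h import *
import sys
a=T.img();b=S.img();cv2.imwrite('pics/a_%s.png'%sys.argv[1],a);cv2.imwrite('pics/b_%s.png'%sys.argv[1],b)
cv2.imwrite('pics/v_%s.png'%sys.argv[1],np.hstack([cv2.resize(i,None,fx=6,fy=6,interpolation=2) for i in (a[110:190,195:260],b[170:250,405:470])]))
E
python3 lv.py 6
```

```text
shift mm [-0.1 -1.3  0.1] turn deg [ 0.11  0.01 -0.15]
t 12.35 pos [0.6379 0.2607 0.2601] rpy [179.9   0.  -10.1] F [-2.9 -9.1  3.6] w 0.0131 gf 45.0 q [ 0.3   0.57  1.13 -0.    1.44  2.05]
```

jog_arm --increments "0 1 0 0 0 0 -1; 0 3 0 0 0 0 -1; 0 6 0 0 0 0 -1; 0 10 0 0 0 0 -1; 0 14 0 0 0 0 -1; 0 18 0 0 0 0 -1; 0 22 0 0 0 0 -1; 0 26 0 0 0 0 -1"

```text
time_s: 13.12
ee_pos: [0.6333, 0.236, 0.2601]
orientation: [-3.141, -0.0, -0.177]
wrist_force: [-0.8, 5.7, 3.9]
gripper_width: 0.0131
gripper_force: 45.0
```

jog_arm --increments "0 4 0 0 0 0 -1; 0 8 0 0 0 0 -1; 0 12 0 0 0 0 -1; 0 16 0 0 0 0 -1; 0 20 0 0 0 0 -1; 0 24 0 0 0 0 -1; 0 27 0 0 0 0 -1; 0 29 0 0 0 0 -1"

```text
time_s: 13.78
ee_pos: [0.6281, 0.2075, 0.2601]
orientation: [-3.141, 0.0, -0.177]
wrist_force: [-0.5, 7.3, 3.4]
gripper_width: 0.0128
gripper_force: 45.0
```

jog_arm --increments "0 1 0 0 0 0 -1; 0 1 0 0 0 0 -1; 0 1 0 0 0 0 -1; 0 1 0 0 0 0 -1"

```text
time_s: 14.12
ee_pos: [0.628, 0.2067, 0.2601]
orientation: [-3.141, 0.0, -0.177]
wrist_force: [-1.2, 5.7, 4.4]
gripper_width: 0.0129
gripper_force: 45.0
```

```bash
python3 lv.py 7; python3 go.py .638 .262 .260 -10; python3 - <<'E'
from h import *
ps=np.radians(-10); X=np.array([np.cos(ps),np.sin(ps)]);Y=np.array([-X[1],X[0]])
s=robot.read_state(); print("tcp stand",s["ee_pos"][:2]@X,s["ee_pos"][:2]@Y)
for f,c in(("pics/top0.png",T),("pics/scene0.png",S),("pics/a_7.png",T),("pics/b_7.png",S)):
    im=cv2.imread(f); P=np.r_[.6745*X+.297*Y,.236]; u,v=c.proj(P)[0].round().astype(int)
    g=im[v-8:v+9,u-8:u+9].min(2); m=(g>165).astype(np.uint8)
    n,l,st,ce=cv2.connectedComponentsWithStats(m)
    for i in range(1,n):
        if st[i,4]>4:
            q=ce[i]+[u-8,v-8]; W=c.onz(q,.236); print(f,q.round(1),st[i,4],"stand",(W[:2]@X).round(4),(W[:2]@Y).round(4))
    ys=np.nonzero((im[v-8:v+14,u-8:u+9].max(2)<55))
    if len(ys[0]):
        q=np.array([ys[1].mean()+u-8,ys[0].mean()+v-8]); W=c.onz(q,.215); print("  dark",q.round(1),len(ys[0]),(W[:2]@X).round(4),(W[:2]@Y).round(4))
E
```

```text
shift mm [  0.2 -56.2   0.1] turn deg [-0.03  0.01 -0.12]
t 14.2167 pos [0.628  0.2067 0.2601] rpy [-180.     0.   -10.1] F [-2.6  6.4  3.9] w 0.0133 gf 45.0 q [0.23 0.52 1.21 0.   1.41 1.97]
tcp stand 0.5825282445521834 0.3126232837190453
pics/top0.png [245.8 115.2] 11 stand 0.6633 0.2976
  dark [248.7 121.7] 3 0.6512 0.2905
pics/scene0.png [435.4 215.5] 26 stand 0.6543 0.3005
  dark [433.2 225.5] 30 0.6699 0.2926
pics/a_7.png [245.8 115.2] 11 stand 0.6633 0.2976
  dark [247.2 121.8] 35 0.65 0.295
pics/b_7.png [435.5 215.5] 22 stand 0.6543 0.3007
  dark [432.6 225.3] 38 0.6689 0.2912
```

View pics/v_7.png

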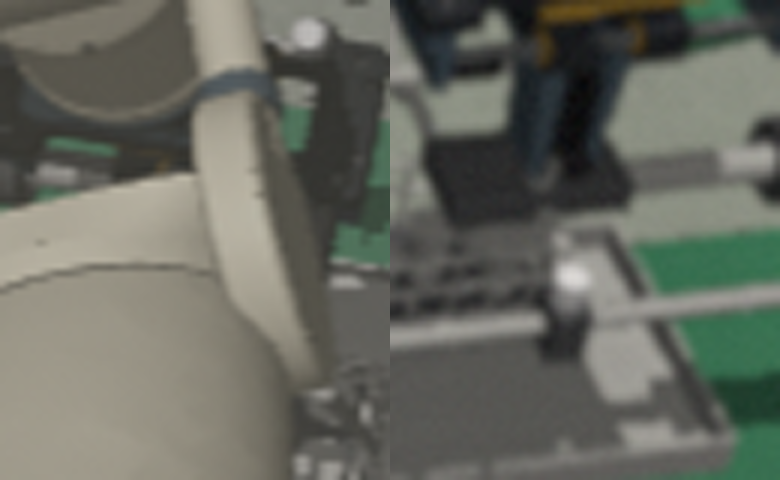

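The last view shows the crosshead pulled out with the basket still below it. The whitish blade is at about v_7 crop px (562,240), and the pointer is still to its right. I've used all 10 views, so the fine measurement will be numeric, from rectified strips at z = 0.215.

```bash
cat > pr.py <<'E'
from h import *
import sys
ps=np.radians(-10); X=np.array([np.cos(ps),np.sin(ps)]);Y=np.array([-X[1],X[0]])
def prof(f,c,x0,x1,y0,y1):
    im=cv2.imread(f).astype(np.float32).mean(2); xs=np.arange(x0,x1,.001); ys=np.arange(y0,y1,.002)
    P=np.array([np.r_[x*X+y*Y,.215] for x in xs for y in ys]); uv=c.proj(P).astype(np.float32).reshape(len(xs),len(ys),2)
    return ys,cv2.remap(im,uv[...,0],uv[...,1],cv2.INTER_LINEAR)
if __name__=="__main__":
    for f,c in(("pics/top0.png",T),("pics/scene0.png",S),("pics/b_7.png",S)):
        for x0 in(.620,.626,.632,.638,.644,):
            ys,p=prof(f,c,x0,x0+.006,.276,.330); print(f,x0,p.mean(0).round().astype(int))
    print((ys*1000).round().astype(int))
    print(tri(T,(245.8,115.2),S,(435.4,215.5)), (lambda P:(P[:2]@X,P[:2]@Y))(tri(T,(245.8,115.2),S,(435.4,215.5))[0]))
E
python3 pr.py
```

```text
pics/top0.png 0.62 [94 93 94 95 95 94 94 94 94 94 93 94 94 94 94 94 94 94 94 95 95 95 95 95
 95 95 95]
pics/top0.png 0.626 [100 100 100 100  98  97  99 102 105 107 105 102 103 102 102 101 100 100
 101 101 101 102 102 102 101 100  99]
pics/top0.png 0.632 [126 125 124 125 125 125 127 127 125 121 117 119 122 125 126 126 126 126
 127 127 127 126 125 125 125 124 125]
pics/top0.png 0.638 [131 130 129 127 124 122 121 121 119 120 124 127 128 128 130 130 130 130
 130 130 130 130 129 129 129 129 129]
pics/top0.png 0.644 [131 131 128 117  96  75  68  67  71  86  94  95  92  95 112 123 131 131
 130 129 130 130 129 129 129 128 129]
pics/scene0.png 0.62 [142 142 142 142 141 141 141 141 138 127 112 103 110 124 137 145 150 153
 155 155 153 151 150 149 147 147 145]
pics/scene0.png 0.626 [153 153 153 153 154 155 155 153 145 130 112 106 116 135 156 175 188 195
 197 193 186 178 169 162 159 158 153]
pics/scene0.png 0.632 [153 154 154 154 155 156 155 150 136 113  96  95 110 138 169 194 208 214
 215 210 201 188 174 165 161 160 154]
pics/scene0.png 0.638 [153 153 153 154 154 152 143 124  98  76  72  83 107 
[... 395 characters left out ...]
 120 149 172 182
 185 185 181 174 166 160 158 156 151]
pics/b_7.png 0.632 [ 89  88  85  81  79  78  77  78  79  81  82  87  99 127 160 188 204 210
 210 207 198 185 171 162 159 156 151]
pics/b_7.png 0.638 [ 75  71  63  58  56  59  63  63  60  60  68  83 106 133 157 175 186 191
 191 187 179 170 162 158 157 156 152]
pics/b_7.png 0.644 [ 70  68  68  67  67  63  57  48  47  58  76  96 112 125 134 140 142 143
 144 148 151 154 155 154 154 155 151]
[276 278 280 282 284 286 288 290 292 294 296 298 300 302 304 306 308 310
 312 314 316 318 320 322 324 326 328]
(array([0.70220597, 0.17683657, 0.24308225]), np.float64(0.0006437971913597449)) (np.float64(0.6608305365587926), np.float64(0.296086811239525))
```

```bash
python3 - <<'E'
from pr import *
for n,x,y,z in(("ptr root",.605,.3126,.215),("ptr tip",.6283,.3126,.215),("blade tip",.6315,.296,.215),("blade root",.648,.296,.215),("blktop-",.648,.287,.23),("blktop",.648,.305,.23)):
    P=np.r_[x*X+y*Y,z]; print(n,"S",S.proj(P)[0].round(1),"T",T.proj(P)[0].round(1))
for f in("scene0","b_7"): print(f,"\n",cv2.imread(f"pics/{f}.png").mean(2)[202:226,424:444].round().astype(int))
print("top0\n",cv2.imread("pics/top0.png").mean(2)[108:130,236:256].round().astype(int))
E
```

```text
ptr root S [431.5 208. ] T [238.9 134.7]
ptr tip S [434.6 213.8] T [240.3 127.6]
blade tip S [429.2 215.3] T [245.7 127.4]
blade root S [431.4 219.6] T [246.7 122.4]
blktop- S [429.3 216. ] T [248.6 121.1]
blktop S [435.7 215.2] T [242.9 120.2]
scene0 
 [[142 142 141 141 143 145 137 113  70  43  51  62  62  60  60  57  55  55
   55  52]
 [140 142 142 143 142 144 142 129  93  54  46  51  50  51  49  49  48  49
   48  51]
 [143 143 142 141 141 143 143 137 113  75  52  49  53  57  59  63  65  69
   69  72]
 [144 142 142 142 141 142 143 142 128 100  80  75  83  92  95  99 103 105
  111 108]
 [144 142 141 141 142 143 141 143 140 123 114 110 115 125 126 127 129 132
  136 136]
 [144 142 142 141 140 137 135 136 135 131 126 123 124 126 125 125 120 123
  134 141]
 [135 132 132 131 127 123 121 120 115 112 111 108 106 106 106 104 100  98
  113 138]
 [112 110 109 106 106 103 103 102  99 100  95  93  95  95  96  98  92  82
   93 126]
 [ 98  96  95  94  92  90  94  97  99  96  98  99  99 103 104 106  99  78
   75 105]
 [ 94  97  96  96  95  94 102 110 111 112 113 117 122 126 130 130 119  90
   67  
[... 4418 characters left out ...]
 112 115
  104  97]
 [130 129 131 130 129 129 130 132 113  76  68  66  52  48  55 108 133 132
  129 127]
 [129 128 128 129 130 130 131 132 129 110 119 110  66  54  67 111 132 132
  129 129]
 [130 129 129 129 131 130 130 129 130 130 129 115 105 100 102 121 130 131
  130 130]
 [128 130 129 130 129 129 129 131 130 131 128 129 132 131 128 128 130 131
  132 131]
 [103 111 116 122 128 129 129 130 128 117 107 120 131 131 130 130 130 131
  131 130]
 [ 95  96  97  97  99 101 104 112 116 121 127 129 130 130 130 130 129 130
  130 130]
 [ 95  95  95  94  95  93  94  95  98  98 109 108 101  99 108 111 121 129
  128 128]
 [ 95  95  95  95  95  94  94  93  93  92  95  95  94  93  95  95  95  99
   99 103]]
```

Blade is at stand y ≈ 0.296 in both views, and the pointer (TCP) is at 0.3126. Pull 13 mm more, then compare again.

jog_arm --increments "0 1 0 0 0 0 -1; 0 3 0 0 0 0 -1; 0 5 0 0 0 0 -1; 0 8 0 0 0 0 -1; 0 10 0 0 0 0 -1; 0 12 0 0 0 0 -1; 0 13 0 0 0 0 -1; 0 13 0 0 0 0 -1"

```text
time_s: 14.88
ee_pos: [0.6256, 0.1939, 0.2601]
orientation: [-3.141, 0.0, -0.177]
wrist_force: [-1.7, 6.1, 4.7]
gripper_width: 0.0132
gripper_force: 45.0
```

jog_arm --increments "0 0 0 0 0 0 -1; 0 0 0 0 0 0 -1; 0 0 0 0 0 0 -1; 0 0 0 0 0 0 -1; 0 0 0 0 0 0 -1; 0 0 0 0 0 0 -1"

```text
time_s: 15.38
ee_pos: [0.6256, 0.194, 0.2601]
orientation: [-3.141, 0.0, -0.177]
wrist_force: [-0.8, 7.3, 3.9]
gripper_width: 0.0129
gripper_force: 45.0
```

```bash
python3 lv.py 8; python3 - <<'E'
from pr import *
s=robot.read_state(); print(s["time_s"],"tcp stand",s["ee_pos"][:2]@X,s["ee_pos"][:2]@Y,s["wrist_force"].round(1))
y=s["ee_pos"][:2]@Y
for x in(.605,.6283): print(S.proj(np.r_[x*X+y*Y,.215]).round(1))
# average several frames to cut noise
m=np.mean([S.img().mean(2) for _ in range(6)],0); np.save("m8.npy",m)
print("rows 204-219 cols 422-440\n",m[204:220,422:440].round().astype(int))
a=cv2.imread("pics/top0.png").mean(2)
for x0 in(.600,.606,.612,.618,.622,.626): 
    ys,p=prof("pics/top0.png",T,x0,x0+.005,.352,.384); print(x0,p.mean(0).round().astype(int))
print((ys*1e3).round())
E
```

```text
15.4833 tcp stand 0.5824290652398469 0.29973647006569776 [-2.   7.2  3.4]
[[427.1 208.5]]
[[430.1 214.3]]
rows 204-219 cols 422-440
 [[ 45  44  46  53  57  54  47  42  43  44  45  46  46  47  51  55  57  63]
 [ 44  43  49  62  71  67  57  55  59  62  66  71  72  73  82  90  94  98]
 [ 52  50  55  68  78  77  74  85  94 100 103 106 109 109 114 122 125 125]
 [ 70  68  69  75  79  81  89 109 121 125 124 124 124 123 123 124 122 121]
 [ 84  82  82  81  79  83 100 118 123 119 114 111 109 106 104 104 103 103]
 [ 87  85  85  82  81  93 118 132 120 104  98  96  95  93  93  94  94  96]
 [ 85  84  83  82  85 103 132 145 131 107  96  94  96  97  99 101 104 105]
 [ 89  88  87  88  90 102 128 145 143 123 110 109 112 115 120 123 127 128]
 [ 92  93  92  92  92  95 111 131 144 139 133 135 140 144 146 148 149 150]
 [ 84  85  87  86  85  87  96 114 134 145 153 162 170 171 165 160 157 157]
 [ 73  70  77  84  88  92  94 106 121 140 161 184 196 195 186 173 161 158]
 [ 70  65  74  87  98 104 102 105 112 127 160 194 210 213 206 192 172 160]
 [ 81  77  79  88 100 110 111 105  99 108 145 188 209 215 213 201 178 161]
 [ 85  85  82  83  98 119 121 100  81  84 120 163 190 199 200 189 171 159]
 [ 67  70  75  76  94 124 126  94  64  71 101 133 155 165 165 157 155 156]
 [ 50  56  69  69  85 110 111  78  51  68  97 118 131 136 133 130 143 153]]
0.6 [94 93 93 93 93 90 90 90 92 93 91 84 73 59 51 49 51]
0.606 [ 93  93  93  92  92  91  92  96 103 109 108  98  81  63  50  49  50]
0.612 [ 94  93  93  92  93  95 112 128 141 138 127 109  86  65  53  49  50]
0.618 [ 94  94  94  93  92  91 100 114 127 131 123 101  79  60  52  50  50]
0.622 [ 94  94  94  93  93  92  93 104 115 122 112  97  81  65  52  51  51]
0.626 [101 102 101  98  98  98  97 106 115 121 115 103  93  83  72  70  69]
[352. 354. 356. 358. 360. 362. 364. 366. 368. 370. 372. 374. 376. 378.
 380. 382. 384.]
```

jog_arm --increments "0 1 0 0 0 0 -1; 0 2 0 0 0 0 -1; 0 3 0 0 0 0 -1; 0 4 0 0 0 0 -1; 0 4.2 0 0 0 0 -1; 0 4.2 0 0 0 0 -1; 0 4.2 0 0 0 0 -1; 0 4.2 0 0 0 0 -1"

```text
time_s: 16.45
ee_pos: [0.6249, 0.1899, 0.2601]
orientation: [-3.141, 0.0, -0.177]
wrist_force: [-2.2, 6.9, 4.3]
gripper_width: 0.0127
gripper_force: 45.0
```

```bash
cat > av.py <<'E'
from pr import *
s=robot.read_state(); y=s["ee_pos"][:2]@Y; print(s["time_s"],"tcp stand y",y)
m=np.mean([S.img().mean(2) for _ in range(6)],0); np.save(sys.argv[1],m)
print("rows 204-219 cols 422-436\n",m[204:220,422:437].round().astype(int))
E
python3 av.py m9.npy; python3 -c "
from pr import *
# camera row/col bias check with guide-bar-independent landmark: predicted pointer line cols at rows 209..213
m=np.load('m8.npy')
"
```

```text
16.45 tcp stand y 0.29555927122928305
rows 204-219 cols 422-436
 [[ 44  47  52  54  49  44  43  43  43  43  45  47  46  47  50]
 [ 43  51  64  67  59  50  50  55  60  62  65  71  72  74  81]
 [ 49  58  72  78  71  65  76  90  96  99 103 106 108 108 115]
 [ 63  68  76  81  81  82 100 115 123 125 125 124 124 122 121]
 [ 79  78  79  82  87  95 105 114 118 118 116 112 109 106 105]
 [ 84  83  80  87 105 117 118 107 101 100  98  96  95  93  93]
 [ 86  82  79  91 120 140 138 115  97  94  95  96  96  98  98]
 [ 91  86  83  90 117 144 147 127 108 107 108 110 112 116 120]
 [ 94  93  91  90 105 131 140 134 130 130 132 135 140 144 146]
 [ 86  89  90  87  92 108 122 136 145 148 153 162 169 171 165]
 [ 72  82  91  89  88  96 109 131 146 152 163 183 196 195 186]
 [ 66  80  92  93  92  97 108 124 136 144 164 195 210 212 206]
 [ 79  91  95  98 103 112 120 119 118 122 149 189 210 215 214]
 [ 87  98  96 102 119 130 131 110  89  91 121 164 190 198 199]
 [ 71  82  82  97 125 142 136  98  65  71 101 133 155 165 166]
 [ 57  65  66  86 117 140 130  87  52  67  96 118 131 137 134]]
```

jog_arm --increments "0 2 0 0 0 0 -1; 0 4 0 0 0 0 -1; 0 7 0 0 0 0 -1; 0 10 0 0 0 0 -1; 0 12 0 0 0 0 -1; 0 14 0 0 0 0 -1; 0 14 0 0 0 0 -1; 0 14 0 0 0 0 -1"

```text
time_s: 17.42
ee_pos: [0.6224, 0.1762, 0.2601]
orientation: [-3.141, 0.0, -0.177]
wrist_force: [-1.6, 7.9, 4.3]
gripper_width: 0.0128
gripper_force: 45.0
```

jog_arm --increments "0 0 0 0 0 0 -1; 0 0 0 0 0 0 -1; 0 0 0 0 0 0 -1; 0 0 0 0 0 0 -1"

```text
time_s: 17.75
ee_pos: [0.6224, 0.1763, 0.2601]
orientation: [-3.141, 0.0, -0.177]
wrist_force: [-1.2, 7.5, 4.7]
gripper_width: 0.0128
gripper_force: 45.0
```

```bash
python3 av.py m10.npy; python3 - <<'E'
from pr import *
F=[cv2.imread("pics/scene0.png").mean(2),cv2.imread("pics/b5.png").mean(2),cv2.imread("pics/b_6.png").mean(2),cv2.imread("pics/b_7.png").mean(2),np.load("m10.npy")]
r=np.ptp(np.array(F),0); print("range (pointer away) rows 208-222 cols 422-436\n",r[208:222,422:437].round().astype(int))
print("b6 rows 208..\n",F[2][208:222,422:437].round().astype(int))
E
```

```text
17.75 tcp stand y 0.2816629568331109
rows 204-219 cols 422-436
 [[ 44  43  44  43  44  44  44  42  44  44  44  52  83 115 130]
 [ 46  44  47  46  47  50  52  55  58  62  65  80 106 130 139]
 [ 58  57  67  71  73  78  84  91  96 100 102 112 129 138 139]
 [ 72  82 100 107 109 113 116 120 124 125 124 125 130 131 127]
 [ 91 100 115 122 122 123 122 120 120 119 114 111 109 106 104]
 [113 109 107 107 106 106 105 102 102 100  99  96  95  93  92]
 [137 128 107  95  92  93  93  93  94  96  95  96  96  97  99]
 [142 142 120 100  96  97  98  99 103 107 109 110 112 116 120]
 [130 140 130 117 114 117 120 122 126 130 132 135 141 144 147]
 [105 121 132 136 137 142 145 145 147 149 153 163 170 171 165]
 [ 84  99 126 143 150 152 154 154 154 153 164 184 196 195 187]
 [ 79  86 112 138 150 154 152 152 148 147 164 195 210 213 207]
 [ 93  97 112 135 149 154 150 140 130 126 149 189 210 214 214]
 [118 125 132 143 151 153 143 116  94  93 122 164 190 199 200]
 [133 144 147 150 153 152 138  98  64  70 100 133 156 166 166]
 [130 147 151 152 152 150 131  86  52  68  97 119 131 136 134]]
range (pointer away) rows 2
[... 1101 characters left out ...]
4  90]
 [ 86  89  84  82  85  92  97  93  82  79  82  83  80  84  91]
 [ 89  87  87  87  92  97 104  92  73  66  70  80  80  75  75]
 [ 78  72  71  80  91  94  89  78  56  53  77 106 120 113 100]
 [ 64  55  59  74  84  86  80  68  54  64 110 153 175 173 156]
 [ 63  53  56  69  79  79  79  76  74  87 137 186 207 208 201]
 [ 75  70  70  76  75  78  81  85  84  97 141 189 209 216 214]
 [ 79  77  82  80  73  64  63  67  72  84 120 164 189 200 200]
 [ 61  60  70  69  61  49  45  43  55  73 101 134 155 165 166]
 [ 44  49  57  61  53  46  39  33  45  68  98 119 130 135 132]
 [ 48  54  65  64  64  64  55  41  41  64  93 112 122 125 117]
 [ 77  83  84  88  91  94  85  76  59  57  79  98 108 109  99]]
```

Findings so far:
- **Dark line near the clamp:** with the pointer moved past it, this turns out to have been a moving prong shadow, not the blade.
- **Scene view:** it can't see the blade, because the block hides it.
- **Next step:** use chroma in the initial top view, where the grey steel stands out over the green plate. I'll compare pointer and blade directly there.

```bash
python3 - <<'E'
from pr import *
im=cv2.imread("pics/top0.png").astype(float); c=(im[...,1]-im[...,2])/im.sum(2)*300
print("chroma clamp rows 117-131 cols 238-254\n",c[117:132,238:255].round().astype(int))
print("R clamp\n",im[117:132,238:255,2].astype(int))
print("chroma pointer rows 118-136 cols 214-230\n",c[118:137,214:231].round().astype(int))
for y in(.3675,): 
    for x in(.605,.6283): print("ptr pred",T.proj(np.r_[x*X+y*Y,.215]).round(2))
for y in(.294,.297): 
    for x in(.6315,.648): print("blade pred",y,T.proj(np.r_[x*X+y*Y,.215]).round(2))
E
```

```text
chroma clamp rows 117-131 cols 238-254
 [[-1 -1 -1 -1 -1 -1 -1 -1 -1 -1  0  0  2  0  1  2  2]
 [-1  0 -1 -1 -2 -1 -1  0 -1 -1  0  0  0 -2 -1  0 -1]
 [ 1  2  2  2  1  1  0  1  1  1  0  0  1 -1 -1 -2 -1]
 [ 2  2  2  2  2  2  2  1  0  0  0  0  0  0 -1 -1 -1]
 [ 2  2  2  2  2  2  2  3  2  2  2  2  2  2  2  2  1]
 [ 2  2  2  2  2  2  3  1  1  0  2  6  2  2  2  2  2]
 [ 2  2  2  2  2  1  2  1  0 -1  3  4  3  2  2  1  2]
 [ 2  2  2  1  2  2  2  2 -1  0  2  1  2  2  2  2  2]
 [ 2  1  2  2  1  2  2  1  1  2  2  2  2  2  2  2  2]
 [ 7  4  2  2  2  2  2  1  1  2  1  2  2  2  2  2  2]
 [35 32 26 23 16 10  7  4  2  2  1  2  2  1  2  2  1]
 [38 39 38 39 37 36 34 33 27 23 23 15  7  5  2  2  2]
 [39 38 38 38 37 38 39 39 37 39 37 38 36 35 31 25 22]
 [38 38 38 38 37 37 37 38 37 37 37 37 38 39 38 38 38]
 [38 37 37 36 38 37 37 37 37 37 38 37 38 38 36 38 38]]
R clamp
 [[138 142 145 147 147 145 146 169 180 162 121  78  62  71 114 134 135]
 [110 113 119 125 128 121 104  98 102  96  84  70 100 132 143 138 131]
 [131 123 116 110 101  91  84  81  77  75  80  71  95 132 143 135 127]
 [130 130 131 130 129 115  
[... 1388 characters left out ...]
 39 37 37 38 39 38]
 [33 19  2  2  6 27 22  4 -1  4 31 38 37 38 37 37 38]
 [34 13  2  2  6 26 11  1 -1  4 31 39 39 36 38 39 38]
 [33  8  2  2 12 32 13  1 -2 12 35 38 38 37 38 38 38]
 [26  4  0  2 15 33 14  1  3 26 38 38 38 38 38 39 38]
 [23  4  2  2 15 27 11 -1  9 32 38 38 38 36 38 38 38]
 [13  4  2  8 26 23  9 -1 14 33 38 37 36 38 37 38 37]
 [ 7  0  2  8 27 17  3  1 21 38 37 37 39 39 38 38 37]
 [ 4  2  4  8 18  9  1  6 25 37 38 38 39 38 39 39 38]
 [ 4  4  4  6  3  2  2  3 11 19 28 31 35 35 36 38 39]]
ptr pred [[221.53 132.02]]
ptr pred [[223.03 124.93]]
blade pred 0.294 [[246.36 127.47]]
blade pred 0.294 [[247.37 122.46]]
blade pred 0.297 [[245.41 127.33]]
blade pred 0.297 [[246.42 122.32]]
```

Both top-view cues, corrected by the pointer's own offset in the same image, put the blade at stand y ≈ 0.295. TCP is at 0.2817, so I'll go back 13.4 mm slowly.

jog_arm --increments "0 -1 0 0 0 0 -1; 0 -3 0 0 0 0 -1; 0 -6 0 0 0 0 -1; 0 -9 0 0 0 0 -1; 0 -11 0 0 0 0 -1; 0 -12.5 0 0 0 0 -1; 0 -13.4 0 0 0 0 -1; 0 -13.4 0 0 0 0 -1"

```text
time_s: 18.72
ee_pos: [0.6248, 0.1896, 0.2601]
orientation: [-3.141, 0.0, -0.176]
wrist_force: [-1.2, 8.4, 4.0]
gripper_width: 0.0132
gripper_force: 45.0
```

jog_arm --increments "0 0 0 0 0 0 -1; 0 0 0 0 0 0 -1; 0 0 0 0 0 0 -1; 0 0 0 0 0 0 -1; 0 0 0 0 0 0 -1; 0 0 0 0 0 0 -1; 0 0 0 0 0 0 -1; 0 0 0 0 0 0 -1"

```text
time_s: 19.38
ee_pos: [0.6248, 0.1895, 0.2601]
orientation: [-3.141, 0.0, -0.177]
wrist_force: [-1.2, 7.8, 4.3]
gripper_width: 0.013
gripper_force: 45.0
```

```bash
python3 lv.py 11; python3 - <<'E'
from pr import *
s=robot.read_state(); y=s["ee_pos"][:2]@Y; print(s["time_s"],"y",y,s["gripper_width"],s["wrist_force"].round(1))
# basket hanging check: compare bail position & black sleeve in scene image, shifted with the rod
im=cv2.imread("pics/b_11.png"); seat=np.r_[.4845*X+y*Y,.212]
u,v=S.proj(seat)[0]; print("seat px",u.round(1),v.round(1))
x0,y0=int(u)-14,int(v)-10; g=im[y0:y0+20,x0:x0+28].max(2); ys,xs=np.nonzero(g<45); print("dark px near seat",len(xs), xs.mean()+x0 if len(xs) else 0, ys.mean()+y0 if len(xs) else 0)
a,b=S.img().mean(2),None
for _ in range(8): b=S.img().mean(2)
d=cv2.absdiff(cv2.GaussianBlur(a,(0,0),1),cv2.GaussianBlur(b,(0,0),1)); print("motion max near basket",d[170:270,370:450].max().round(1))
for n,z in(("basket floor",.067),):
    print(n,S.proj(np.r_[.4845*X+y*Y,z]).round(1))
# rectified compare: initial-hang (b5) patch of basket vs now, by template matching
b5=cv2.imread("pics/b5.png"); p5=S.proj(np.r_[.4845*X+.3675*Y,.14])[0]; pn=S.proj(np.r_[.4845*X+y*Y,.14])[0]
t=b5[int(p5[1])-22:int(p5[1])+22,int(p5[0])-22:int(p5[0])+22]
r=cv2.matchTemplate(im[int(pn[1])-45:int(pn[1])+45,int(pn[0])-45:int(pn[0])+45],t,cv2.TM_CCOEFF_NORMED); print(cv2.minMaxLoc(r),"expected ~(23,23)")
E
```

```text
19.4833 y 0.29510533420412705 0.01287681901538007 [-0.2  9.   3.6]
seat px 411.1 181.8
dark px near seat 137 413.7226277372263 177.43795620437956
motion max near basket 2.0
basket floor [[404.1 216. ]]
(-0.46426090598106384, 0.7346020936965942, (44, 35), (21, 23)) expected ~(23,23)
```

The basket has travelled with the rod: the template matches at the expected spot and there's no motion. The pointer is at the blade's mark, held with 45 N. Handing in.

```bash
python3 -c "
from plant import robot
print(robot.finish_job())"
```

```text
the job is handed in; nothing more can be done
None
```

I handed the job in at 19.5 s with the basket hanging still on the twin hook and the T-handle held about 72 mm out; by my measurements the pointer is level with the index blade to about 1–2 mm, but I could not see the blade directly at the end (arm and clamp block hid it).

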